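Knock a stuck damper seal head out of its press nest

ROBOT

A 6-joint arm with a two-finger parallel gripper is mounted at the origin on the work surface. World frame = base frame: x ahead of the robot, y to its left, z up, the work surface at z = 0. Lengths are in m, angles in rad, forces in N, time in s.
With the tool pointing down it reaches from about 0.35 to 0.925 m from the base axis. Payload 6.4 kg.
Tool frame: the origin (TCP) lies at the very end of the fingers, on their centre line; the grasp point (between the pads) lies r.pinch_z behind it (r.pinch_z is the distance from the TCP to the grasp point, in m); z points along the fingers, y is the line along which they close (so a half turn about z gives the same grasp; the last joint's range is limited). The gripper opens to 85 mm and grips with 20 to 120 N. Pads are 22 mm wide; open, the fingers measure 114 mm over their backs; the gripper's body (76 mm by 85 mm) begins 54 mm behind the grasp point. The pads swing forward as they close: fully open they stand 13 mm farther back than shut.
Start: joints at [1.167, 0.245, 1.558, -0, 1.339, -0.174], TCP at [0.148, 0.633, 0.231] pointing down, gripper open.
Joint ranges: [-3.13, 3.13], [-1.02, 2.26], [0.13, 2.54], [-0.95, 4.09], [0.21, 2.88], [-2.74, 2.74]. Speed limits (rad/s): [2.57, 2.57, 3.14, 3.14, 3.14, 3.14].

INTERFACE

Orientations are given as a unit quaternion [x, y, z, w].
In Python, from bench import r, cams, order gives the robot as it stands.
- The arm moves only by the tool drive_tool, never from a script. Its argument "steps" is text: rows parted by semicolons, each of 4 numbers parted by spaces: the shift along the tool's x, y, z in m, then the turn about the tool's z in degrees. A call has 1 to 5 rows; each row shifts and turns the commanded pose from where the row before left it, along the tool's axes as they then stand; what a row does not reach is not made up. A row lasts 1/12 s, in which the tool goes at most 41.7 mm and 7.16 degrees, less where a joint would pass 70% of its speed; a pose out of reach is approached as far as the arm can. A call with a gripper value outside its range is refused whole. "jaw" is the opening, from 0 (shut) to 1 (fully open), set as the call begins (left out, the last holds). The fingers move at their own pace and stop on an object; "newtons" is the grip in N (left out, the last holds). Time passes only in rows, so rows that do not move let the fingers close. It gives the time, the measured TCP pose, the force, the opening and the grip force at its end, in the units of the state.
- r.state(): the state, without advancing time (a new reading comes with each control period).
- cams.snapshot(name): name is "side" or "top" or "wrist"; returns a dict with "color" (400x640x3 uint8, blue, green, red), "z_map" (400x640 float32, m along the optical axis (not along the pixel's ray), 0 where there is no reading), "vfov" (degrees; the focal length in pixels is half the picture's height over the tangent of half this angle, whatever the lens; pixels are square), "cx", "cy" (the principal point, pixels), "rvec" (rotation vector, rad) and "tvec" (3), from world to camera coordinates, as OpenCV has them; the wrist camera has in their place "hand_eye" (4x4, takes a point from camera to tool coordinates, whose origin is the TCP and whose axes are the flange's). Camera axes: x right, y down, z forward; pixel columns grow to the right and rows downward; lengths in m; the calibration is good to about 2 mm. A picture is of the moment at which its call begins: read the wrist's pose just before it.
- order.sign_off(): hands the job in; it is judged then, once.
The state is a dict: "time_s": time; "qpos": joint angles; "dq": joint speeds; "joint_efforts": joint torques, N m; "tool_pos": TCP position; "tool_rot": TCP orientation; "contact_force": force on the tool from outside, world axes, zero at the start; "wrist_torque": the same for the moment, N m; "width": opening from 0.0 (shut) to 1.0 (fully open); "grip_force": force on a finger pad.
Only numpy, scipy, OpenCV 4.12 (cv2) and the standard library are available. Lean on these libraries where they do the work, as an engineer would, in place of code of your own. Each camera call takes 0.05 s, during which the arm holds its last target. There are 200 camera calls.

TASK

The seal head is stuck flush in the nest of the knockout fixture. Press the fixture's lever down smoothly until the knockout rod comes up firm against its stop, hold it there a moment without leaning hard on it, and let the lever come back up. Then lift the seal head out of the nest and set it down, not dropped, standing upright inside the oblong steel tray, and leave everything else on the bench where it is.

Things in the scene. Friction and masses are not known exactly. Their poses are not given: they have to be found in the camera images.
- knockout_fixture: lever knockout fixture bolted to the bench: steel base 150 x 104 x 12 mm, two grey cheeks with the lever between them, and on top an aluminium nest block 84 x 84 mm, its top face 130 mm above the bench. Origin on the bench, on the axis of pocket and rod; z up; -x points along the lever to its paddle, y along the lever's pivot
- nest_top (a point): centre of the nest's mouth, level with its flat top face, on the axis of pocket and rod; axes as the fixture's. The round pocket is 41.5 mm wide and 30 mm deep. Three spring plungers in its wall, 6 mm below the top face, grip the seal head and by friction hold it at whatever height it is left, also after the rod has dropped away
- lever (a joint): lever angle, rad: 0 = at rest, paddle up; grows as the paddle goes down (limit 0.56). A light spring brings it back up when let go. Pressing takes some 3 to 10 N at the paddle, more along the stroke; the stop is rigid: there the force shoots up, so come to it slowly. 13 to 15 N held there is plainly firm; over 25 N on the lever is leaning too hard
- lever_pivot (a point): centre of the lever's level pivot pin, 45 mm to the -x side of the rod axis and 41.5 mm above the bench, between the cheeks. Pressing the paddle down swings the short arm (45 mm) up under the rod: about 2.6 mm of paddle for 1 mm of rod
- paddle (a point): centre of the upper face of the lever's grey plastic paddle (44 mm along the lever, 40 mm across, 10 mm thick), to be pushed from above with shut fingertips. At rest 152 mm from the rod axis and 99 mm above the bench, sloping 0.25 rad down towards the nest. It goes down 44 to 61 mm on an arc about the pivot (radius about 121 mm), ending some 13 mm farther from the nest
- knockout_rod: steel rod standing on the lever's short arm below the nest, 16 mm diameter, 61 mm long, with a 32 mm collar; origin at the centre of its foot, z up. At rest its top is 3 mm below the seal head. It rises through the nest's floor until its collar meets a lock nut: the stop. The nut's setting is not measured: the rise is anything from 17 to 23 mm, so feel for it
- seal_head: the stuck part: plain turned aluminium cylinder, 40 mm diameter, 30 mm high, 88 to 143 g, with a dark rubber lip and bore in its top; origin at the centre of its underside, z up. It starts at the bottom of the pocket, top flush with the nest's top face; with the rod at its stop it stands 14 to 20 mm out
- parts_tray: open oblong stainless tray, 110 x 150 mm outside (x by y), 28 mm high, walls and floor 3 mm thick, empty; origin at the centre of its underside. It stands to the left of the fixture, nearer to or farther from the robot than the round blue bowl
- dish: bystander: round blue plastic bowl, 110 mm across the rim, 35 mm high; origin at the centre of its underside
- hex_key: bystander: L-shaped hex key lying flat, 8 mm thick, long leg 100 mm, short leg 30 mm; origin under the middle of the long leg
- wrench: bystander: open-ended spanner lying flat; origin near its middle, on the bench
- mallet: bystander: wooden-handled rubber mallet lying on the bench; origin near its middle, on the bench
- grease_jar: bystander: white plastic jar with a black lid, 64 mm diameter, 60 mm high; origin at the centre of its underside
- coil_spring: bystander: red shock-absorber coil spring standing on end, 63 mm diameter, 120 mm high; origin at the centre of its underside
- air_can: bystander: dull grey metal tube standing on end, 54 mm diameter, 85 mm high; origin at the centre of its underside
- jug: bystander: translucent plastic measuring jug, 84 mm diameter, 110 mm high, handle to its +y; origin at the centre of its underside
Things that resemble listed ones, but are neither listed nor needed, are in the scene too. What is shaped like the seal_head but orange or red is not meant.

How it is judged:
By the outcome, as a careful person would: the job done as asked, in the order asked, and still so for the second after the job is handed in, with the robot touching nothing.
It also fails if it takes over 51 s, if anything falls off the work surface, if the arm or the gripper's body presses on something with over 40 N, if the wrist force passes 120 N, or if a joint passes its speed limit or range.

## Working session

There is one attempt and no reset: what is moved stays moved. The work goes in short steps, Python scripts to look and compute and a tool call to move; the robot and the scene stay as the last step left them, time stands still between calls to the robot, and variables do not carry over. Pictures are saved under pics/ and viewed, at most 13 in all, crops included, and the job is handed in when it is done.

Besides the shell and the picture viewer there is one more tool, called as name(argument=value, ...) on one line, values as JSON. drive_tool: Moves the arm, as the interface text tells. Its arguments: {"type":"object","properties":{"steps":{"type":"string"},"jaw":{"type":"number"},"newtons":{"type":"number"}},"required":["steps"]}

```bash
mkdir -p pics; ls; cat > h.py <<'E'
import numpy as np, cv2
from bench import r, cams, order
from scipy.spatial.transform import Rotation as R
def snap(n):
    st=r.state(); s=cams.snapshot(n); s['st']=st
    np.save(f'{n}.npy',s,allow_pickle=True); return s
def load(n): return np.load(f'{n}.npy',allow_pickle=True).item()
def cloud(s):
    h,w=s['z_map'].shape; f=h/2/np.tan(np.radians(s['vfov'])/2)
    u,v=np.meshgrid(np.arange(w),np.arange(h)); z=s['z_map']
    P=np.stack([(u-s['cx'])/f*z,(v-s['cy'])/f*z,z],-1)
    if 'hand_eye' in s:
        H=np.array(s['hand_eye']); P=P@H[:3,:3].T+H[:3,3]
        W=P@R.from_quat(s['st']['tool_rot']).as_matrix().T+np.array(s['st']['tool_pos'])
    else:
        M=cv2.Rodrigues(np.array(s['rvec'],float))[0]; W=(P-np.array(s['tvec']).ravel())@M
    W[z==0]=np.nan; return W
E
python3 - <<'E'
from h import *
for n in('side','top'):
    s=snap(n); cv2.imwrite(f'pics/{n}0.png',s['color'])
print(r.state(),r.pinch_z)
E
```

```text
pics
{'time_s': 0.1, 'qpos': array([ 1.16691403e+00,  2.45711675e-01,  1.55889611e+00, -1.36685270e-05,
        1.33872568e+00, -1.74061589e-01]), 'dq': array([-0.00038493, -0.00160951, -0.00360603, -0.00044199, -0.00061672,
       -0.00076089]), 'joint_efforts': array([ 9.80752384e-05, -4.30682480e+01, -3.27125359e+01, -7.31555429e-05,
        2.82048510e-03,  1.41445486e-05]), 'tool_pos': array([0.14784262, 0.63244197, 0.2303092 ]), 'tool_rot': array([ 1.14656023e-01,  9.93404872e-01, -8.36214159e-04, -2.41663732e-04]), 'contact_force': array([-0.4169391 , -0.26173977,  0.13579735]), 'wrist_torque': array([-0.01666523,  0.00243564,  0.01846547]), 'grip_force': 0.0, 'width': 1.0044363607875182} 0.0187
```

View pics/top0.png

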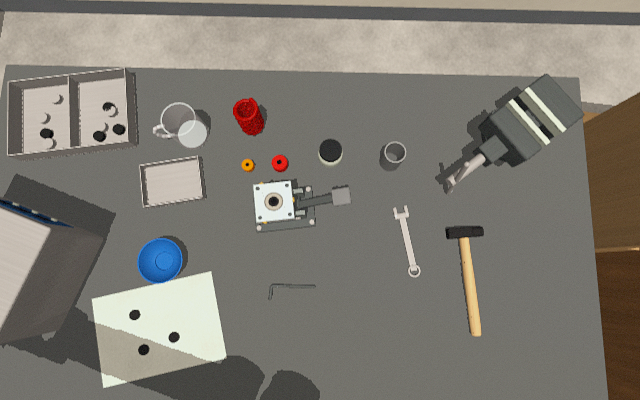

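View pics/side0.png

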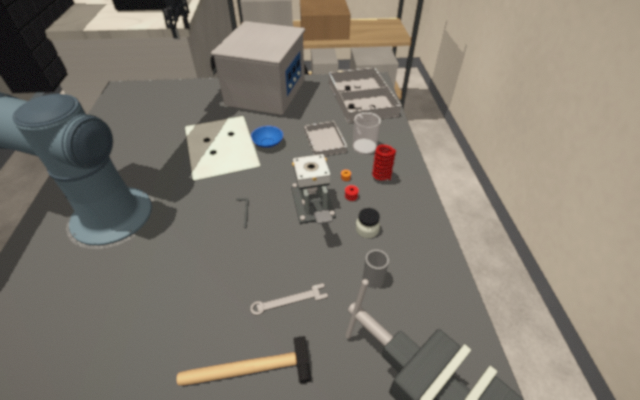

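Top view: nest with the metal seal head at (274,201), paddle at (341,195), the single steel tray at (172,181), and the blue bowl at (160,260). The divided tray at (72,112) and the orange and red rings at (247,165) and (280,163) are lookalikes. The gripper is at upper right.

```bash
python3 - <<'E'
from h import *
s=load('top'); W=cloud(s)
for n,(u,v) in dict(head=(274,201),nestL=(258,200),pad=(341,195),tray=(172,181),t1=(140,167),t2=(201,157),t3=(205,196),t4=(145,206),bowl=(160,260),spring=(249,117),jar=(330,150),can=(395,153),red=(280,163),grip=(460,178),jug=(180,120),bench=(350,350)).items(): print(n,np.round(W[v,u],4))
# nest top
m=(abs(W[...,2]-.130)<.006); m[:, :240]=0; m[:,310:]=0; m[:170]=0; m[240:]=0
p=W[m][:,:2].astype(np.float32); rc=cv2.minAreaRect(p); print('nest',m.sum(),rc, W[m][:,2].mean())
# paddle
v,u=np.mgrid[180:210,325:356]; q=W[180:210,325:356].reshape(-1,3); q=q[q[:,2]>.075]
rc=cv2.minAreaRect(q[:,:2].astype(np.float32)); print('paddle',len(q),rc,q.mean(0),q[:,2].min(),q[:,2].max())
# tray rim
t=W[145:215,130:215].reshape(-1,3); t=t[(t[:,2]>.018)&(t[:,2]<.04)]
print('tray',len(t),cv2.minAreaRect(t[:,:2].astype(np.float32)),t[:,2].max())
im=s['color'][140:260,225:365]; cv2.imwrite('pics/crop1.png',cv2.resize(im,None,fx=5,fy=5,interpolation=cv2.INTER_CUBIC))
E
```

```text
head [nan nan nan]
nestL [0.5667 0.054  0.1307]
pad [ 0.5878 -0.1319  0.1009]
tray [0.6319 0.2986 0.0057]
t1 [0.6617 0.3745 0.0264]
t2 [0.6984 0.2302 0.0018]
t3 [0.5955 0.2124 0.0014]
t4 [0.5619 0.3505 0.0297]
bowl [0.4308 0.3105 0.0068]
spring [0.7666 0.0879 0.1149]
jar [ 0.7076 -0.1048  0.0597]
can [ 0.7172 -0.2731  0.015 ]
red [0.679  0.0202 0.0321]
grip [ 0.6261 -0.3957  0.1366]
jug [0.7864 0.2812 0.033 ]
bench [ 0.2274 -0.1639  0.0003]
nest 1443 ((0.5657240748405457, 0.018057070672512054), (0.09381368011236191, 0.08816280961036682), 8.30739688873291) 0.13040499196821814
paddle 368 ((0.5839648246765137, -0.12346349656581879), (0.0401015542447567, 0.058934055268764496), 8.851994514465332) [ 0.58374697 -0.12725472  0.09630648] 0.07522953965345852 0.10724958323281317
tray 509 ((0.652442216873169, 0.30818164348602295), (0.16866832971572876, 0.17125622928142548), 10.200433731079102) 0.03945001975323911
```

View pics/crop1.png

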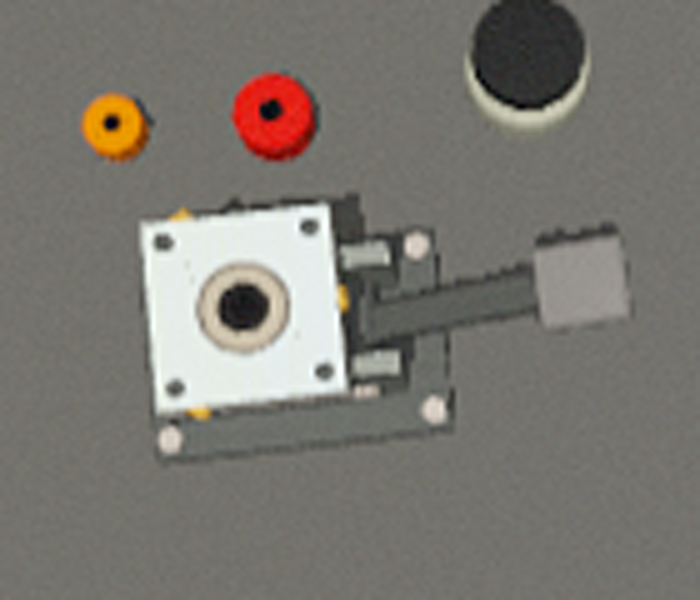

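The crop shows the real target: a bare-metal, dark-bored seal head flush in the nest at crop (243,307). The orange (115,127) and red (273,117) rings are decoys on the bench. The paddle centre is at crop (582,282).

```bash
cat >> h.py <<'E'
def ray(s,u,v,z):
    h=s['color'].shape[0]; f=h/2/np.tan(np.radians(s['vfov'])/2)
    M=cv2.Rodrigues(np.array(s['rvec'],float))[0]; t=np.array(s['tvec']).ravel()
    o=-M.T@t; d=M.T@np.array([(u-s['cx'])/f,(v-s['cy'])/f,1]); return o+d*(z-o[2])/d[2]
def ctool(p): # world point -> tool-frame shift
    st=r.state(); return R.from_quat(st['tool_rot']).inv().apply(np.array(p)-st['tool_pos'])
E
python3 - <<'E'
from h import *
s=load('top')
c=lambda u,v,z:ray(s,225+u/5-.4,140+v/5-.4,z)
print('head',c(243,307,.13))
N=[c(*p,.13) for p in((140,222),(330,203),(350,390),(157,412))]; print('nest',np.mean(N,0),[np.linalg.norm(N[i]-N[i-1]) for i in range(4)])
P=[c(*p,.099) for p in((535,248),(617,236),(630,320),(548,328))]; P0=np.mean(P,0); print('pad',P0,[np.linalg.norm(P[i]-P[i-1]) for i in range(4)])
h0=np.mean(N,0); d=P0-h0; print('dist',np.hypot(*d[:2]),'ang',np.degrees(np.arctan2(d[1],d[0])))
e=(N[1]-N[0])+(N[2]-N[3]); print('nest edge ang',np.degrees(np.arctan2(e[1],e[0])))
T=[ray(s,*p,.028) for p in((139.5,168),(201,156.5),(205,195.5),(145,206))];print('tray',np.mean(T,0),[np.linalg.norm(T[i]-T[i-1]) for i in range(4)],T)
a=T[0]-T[1];print('tray y ang',np.degrees(np.arctan2(a[1],a[0])))
w=snap('wrist'); cv2.imwrite('pics/w0.png',w['color'])
W=cloud(s); m=W[150:380,0:110]; print('box',np.nanmin(m[...,0]), [np.round(W[v,u],2) for v,u in((200,50),(260,60),(300,20),(350,20))])
S=load('side');Ws=cloud(S);print([np.round(Ws[v,u],2) for v,u in((60,260),(30,240),(100,280),(95,230),(120,50))])
print('tool axes',R.from_quat(r.state()['tool_rot']).as_matrix().round(3))
E
```

```text
head [0.56531137 0.02014399 0.13      ]
nest [0.56578541 0.01959947 0.13      ] [np.float64(0.08630508356388898), np.float64(0.08559910214693182), np.float64(0.08526576025124909), np.float64(0.08566636024975506)]
pad [ 0.58545363 -0.13229156  0.099     ] [np.float64(0.03803650140672181), np.float64(0.038541969539327446), np.float64(0.03992510649417781), np.float64(0.03802793305318242)]
dist 0.15315914184464124 ang -82.621881964148
nest edge ang -82.45046989667941
tray [0.6263481  0.28801476 0.028     ] [np.float64(0.0993750570000717), np.float64(0.1565599926678041), np.float64(0.1017669508724904), np.float64(0.15000090378185685)] [array([0.65872895, 0.37469905, 0.028     ]), array([0.69237902, 0.22179809, 0.028     ]), array([0.59212889, 0.20429308, 0.028     ]), array([0.56215553, 0.35126882, 0.028     ])]
tray y ang 102.4116546264266
box 0.14196256264302037 [array([0.58, 0.61, 0.  ]), array([0.42, 0.47, 0.14]), array([0.35, 0.5 , 0.2 ]), array([0.21, 0.63, 0.  ])]
[array([0.43, 0.46, 0.22]), array([0.34, 0.71, 0.22]), array([0.48, 0.45, 0.07]), array([0.29, 0.52, 0.06]), array([ 0.03, -0.05,  0.35])]
tool axes [[-0.974  0.228 -0.001]
 [ 0.228  0.974 -0.001]
 [ 0.    -0.002 -1.   ]]
```

drive_tool(steps="0 0 -0.035 -6.9;0 0 -0.035 -6.9;0 0 -0.035 -6.9", jaw=0, newtons=30)

```text
time_s: 0.4
tool_pos: [0.1478, 0.6323, 0.3363]
tool_rot: [-0.069, 0.998, -0.001, -0.001]
contact_force: [0.1, 0.1, -0.4]
width: 0.601
grip_force: 0.0
```

```bash
python3 - <<'E'
from h import *
print(r.state()['tool_pos'],R.from_quat(r.state()['tool_rot']).as_matrix().round(3))
print(ctool([.585,-.132,.33]),ctool([.585,-.132,.112]), load('wrist')['hand_eye'])
E
```

```text
[0.14780376 0.63229476 0.3363237 ] [[-0.991 -0.137 -0.001]
 [-0.137  0.991 -0.003]
 [ 0.001 -0.002 -1.   ]]
[-0.3283881  -0.81696227  0.00780532] [-0.3286992  -0.81644187  0.22580448] [[-6.25605654e-04 -9.58354064e-01 -2.85582033e-01  7.17787425e-02]
 [ 9.99999782e-01 -6.60523868e-04  2.59477664e-05  7.02652664e-04]
 [-2.13500896e-04 -2.85581954e-01  9.58354267e-01 -1.41774437e-01]
 [ 0.00000000e+00  0.00000000e+00  0.00000000e+00  1.00000000e+00]]
```

drive_tool(steps="-0.0145 -0.036 0 0;-0.0145 -0.036 0 0;-0.0145 -0.036 0 0;-0.0145 -0.036 0 0;-0.0145 -0.036 0 0")

```text
time_s: 0.82
tool_pos: [0.2438, 0.4623, 0.3359]
tool_rot: [-0.066, 0.998, -0.0, -0.0]
contact_force: [0.0, -0.3, -0.0]
width: 0.007
grip_force: 0.0
```

drive_tool(steps="-0.0145 -0.036 0 0;-0.0145 -0.036 0 0;-0.0145 -0.036 0 0;-0.0145 -0.036 0 0;-0.0145 -0.036 0 0")

```text
time_s: 1.23
tool_pos: [0.3392, 0.2933, 0.3361]
tool_rot: [-0.066, 0.998, 0.0, 0.0]
contact_force: [1.2, -0.3, 0.5]
width: 0.002
grip_force: 0.0
```

drive_tool(steps="-0.0145 -0.036 0 0;-0.0145 -0.036 0 0;-0.0145 -0.036 0 0;-0.0145 -0.036 0 0")

```text
time_s: 1.57
tool_pos: [0.4157, 0.1581, 0.3362]
tool_rot: [-0.066, 0.998, 0.0, 0.0]
contact_force: [1.3, 0.2, -0.3]
width: -0.001
grip_force: 0.0
```

```bash
python3 - <<'E'
from h import *
w=snap('wrist'); cv2.imwrite('pics/w1.png',w['color'])
print(w['st']['tool_pos'],R.from_quat(w['st']['tool_rot']).as_matrix().round(3),w['st']['time_s'])
print(ctool([.585,-.132,.112]))
E
```

```text
[0.41573252 0.15807151 0.33622966] [[-0.991 -0.131  0.   ]
 [-0.131  0.991  0.   ]
 [-0.     0.    -1.   ]] 1.5667
[-0.12955208 -0.30256327  0.22533744]
```

View pics/w1.png

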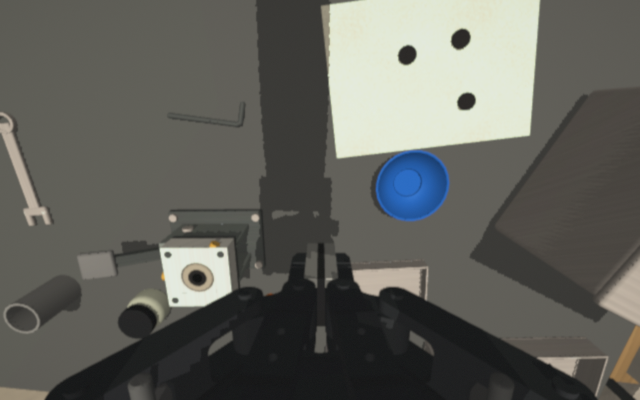

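Wrist view: seal head bore at (197,277), paddle at about (97,265), tray at (390,290) partly hidden by the fingers. I'll cross-check these against the top camera.

```bash
cat >> h.py <<'E'
def wray(s,u,v,z):
    h=s['color'].shape[0]; f=h/2/np.tan(np.radians(s['vfov'])/2)
    H=np.array(s['hand_eye']); Rt=R.from_quat(s['st']['tool_rot']).as_matrix()
    o=Rt@H[:3,3]+s['st']['tool_pos']; d=Rt@H[:3,:3]@np.array([(u-s['cx'])/f,(v-s['cy'])/f,1]); return o+d*(z-o[2])/d[2]
E
python3 - <<'E'
from h import *
w=load('wrist')
print('head',wray(w,197,277,.13)); print('pad',wray(w,96.5,265,.099))
print('bowl rimless c',wray(w,407,182,.004))
E
```

```text
head [0.56632671 0.01852003 0.13      ]
pad [ 0.58540353 -0.13071845  0.099     ]
bowl rimless c [0.43243536 0.29900586 0.004     ]
```

drive_tool(steps="-0.015 -0.036 0 0;-0.015 -0.036 0 0;-0.015 -0.036 0 0;-0.015 -0.036 0 0;-0.015 -0.036 0 0")

```text
time_s: 2.03
tool_pos: [0.5138, -0.0105, 0.3361]
tool_rot: [-0.066, 0.998, 0.0, -0.0]
contact_force: [0.4, 0.6, 1.1]
width: 0.0
grip_force: 0.0
```

drive_tool(steps="-0.015 -0.036 0 0;-0.015 -0.036 0.005 0;-0.014 -0.030 0.01 0;0 0 0.035 0;0 0 0.035 0")

```text
time_s: 2.45
tool_pos: [0.5718, -0.1063, 0.2515]
tool_rot: [-0.064, 0.998, -0.001, 0.002]
contact_force: [-0.1, 0.4, -1.9]
width: -0.002
grip_force: 0.0
```

```bash
python3 - <<'E'
from h import *
print(ctool([.585,-.132,.112]))
w=snap('wrist')
cv2.imwrite('pics/w2.png',w['color'])
E
```

```text
[-0.00936621 -0.02695826  0.13958957]
```

drive_tool(steps="-0.003 -0.009 0.03 0;-0.003 -0.009 0.03 0;-0.003 -0.009 0.03 0;0 0 0.025 0;0 0 0.01 0")

```text
time_s: 2.92
tool_pos: [0.5807, -0.1288, 0.1226]
tool_rot: [-0.066, 0.998, 0.002, -0.003]
contact_force: [-0.5, -0.1, -1.1]
width: -0.001
grip_force: 0.0
```

drive_tool(steps="0 0 0 0;0 0 0 0")

```text
time_s: 3.08
tool_pos: [0.5831, -0.1294, 0.1272]
tool_rot: [-0.066, 0.998, -0.0, 0.0]
contact_force: [1.2, -0.3, 1.1]
width: -0.004
grip_force: 0.0
```

```bash
python3 - <<'E'
from h import *
print(ctool([.585,-.132,.1]),r.state()['contact_force'],r.state()['time_s'])
E
```

```text
[-0.00150363 -0.00277101  0.02724038] [ 1.16643892 -0.3088717   1.07011452] 3.0833
```

drive_tool(steps="-0.001 -0.001 0.006 0;-0.001 -0.001 0.006 0;0 -0.0005 0.006 0;0 -0.0005 0.005 0;0 0 0.003 0")

```text
time_s: 3.5
tool_pos: [0.5849, -0.1324, 0.0996]
tool_rot: [-0.066, 0.998, 0.0, -0.0]
contact_force: [-0.3, -0.4, 1.7]
width: 0.001
grip_force: 1.2
```

drive_tool(steps="0 -0.0005 0.002 0;0 -0.001 0.002 0;0 -0.001 0.002 0;0 -0.001 0.002 0")

```text
time_s: 3.83
tool_pos: [0.5855, -0.1358, 0.0922]
tool_rot: [-0.066, 0.998, 0.0, -0.0]
contact_force: [-1.9, -0.3, 1.8]
width: 0.004
grip_force: 1.2
```

drive_tool(steps="0 -0.0009 0.002 0;0 -0.0009 0.002 0;0 -0.0008 0.002 0;0 -0.0008 0.002 0;0 -0.0008 0.002 0")

```text
time_s: 4.25
tool_pos: [0.5861, -0.1398, 0.0821]
tool_rot: [-0.066, 0.998, 0.0, -0.0]
contact_force: [-3.5, 3.1, 5.0]
width: 0.002
grip_force: 2.4
```

drive_tool(steps="0 -0.0007 0.002 0;0 -0.0006 0.002 0;0 -0.0006 0.002 0;0 -0.0006 0.002 0;0 -0.0005 0.002 0")

```text
time_s: 4.67
tool_pos: [0.5868, -0.143, 0.0722]
tool_rot: [-0.066, 0.998, -0.0, 0.0]
contact_force: [-2.1, 2.5, 5.7]
width: -0.0
grip_force: 2.6
```

drive_tool(steps="0 -0.0005 0.002 0;0 -0.0004 0.002 0;0 -0.0004 0.002 0;0 -0.0003 0.002 0;0 -0.0003 0.001 0")

```text
time_s: 5.08
tool_pos: [0.5871, -0.1451, 0.0633]
tool_rot: [-0.066, 0.998, -0.0, 0.0]
contact_force: [-2.6, 2.8, 5.3]
width: -0.004
grip_force: 2.8
```

drive_tool(steps="0 -0.0001 0.001 0;0 -0.0001 0.001 0;0 -0.0001 0.001 0;0 -0.0001 0.001 0;0 -0.0001 0.001 0")

```text
time_s: 5.5
tool_pos: [0.5872, -0.1459, 0.0587]
tool_rot: [-0.066, 0.998, -0.0, 0.0]
contact_force: [-3.1, 0.8, 6.5]
width: 0.002
grip_force: 3.2
```

drive_tool(steps="0 -0.0001 0.001 0;0 -0.0001 0.001 0;0 0 0.0007 0")

```text
time_s: 5.75
tool_pos: [0.5873, -0.1463, 0.056]
tool_rot: [-0.066, 0.998, -0.001, 0.0]
contact_force: [-3.0, 1.5, 7.4]
width: 0.003
grip_force: 3.3
```

drive_tool(steps="0 -0.0001 0.0006 0;0 -0.0001 0.0006 0;0 -0.0001 0.0006 0")

```text
time_s: 6.0
tool_pos: [0.5874, -0.1464, 0.0545]
tool_rot: [-0.066, 0.998, -0.0, 0.0]
contact_force: [-4.4, 2.4, 10.1]
width: 0.006
grip_force: 4.9
```

drive_tool(steps="0 0 0.0006 0")

```text
time_s: 6.08
tool_pos: [0.5874, -0.1465, 0.0542]
tool_rot: [-0.066, 0.998, -0.0, 0.0]
contact_force: [-4.7, 2.4, 13.0]
width: -0.002
grip_force: 5.8
```

drive_tool(steps="0 0 0 0;0 0 0 0")

```text
time_s: 6.25
tool_pos: [0.5874, -0.1464, 0.0543]
tool_rot: [-0.066, 0.998, -0.0, 0.0]
contact_force: [-5.0, 2.4, 11.7]
width: 0.003
grip_force: 5.1
```

drive_tool(steps="0 0 0.0004 0;0 0 0 0")

```text
time_s: 6.42
tool_pos: [0.5874, -0.1464, 0.0541]
tool_rot: [-0.066, 0.998, -0.001, 0.0]
contact_force: [-5.0, 3.1, 12.1]
width: -0.003
grip_force: 5.7
```

drive_tool(steps="0 0 0.0004 0;0 0 0 0")

```text
time_s: 6.58
tool_pos: [0.5874, -0.1465, 0.0539]
tool_rot: [-0.066, 0.998, -0.001, 0.0]
contact_force: [-6.3, 2.5, 13.3]
width: 0.0
grip_force: 6.3
```

drive_tool(steps="0 0 0.0004 0;0 0 0 0;0 0 0 0;0 0 0 0;0 0 0 0")

```text
time_s: 7.0
tool_pos: [0.5875, -0.1465, 0.0538]
tool_rot: [-0.066, 0.998, -0.001, 0.0]
contact_force: [-7.7, 2.7, 14.1]
width: -0.001
grip_force: 6.9
```

drive_tool(steps="0 0 0 0;0 0 0 0;0 0 0 0;0 0 0 0;0 0 0 0")

```text
time_s: 7.42
tool_pos: [0.5874, -0.1465, 0.0538]
tool_rot: [-0.066, 0.998, -0.001, 0.0]
contact_force: [-6.4, 2.6, 14.8]
width: -0.003
grip_force: 6.9
```

```bash
python3 - <<'E'
from h import *
s=snap('side'); t=snap('top')
print(r.state()['contact_force'],r.state()['tool_pos'])
S=cloud(s)[150:190,290:335].reshape(-1,3); m=(np.hypot(S[:,0]-.566,S[:,1]-.019)<.024)&(S[:,2]>.12)
print(np.sort(S[m][:,2])[-20:].round(4))
cv2.imwrite('pics/s2.png',cv2.resize(s['color'][110:260,230:420],None,fx=4,fy=4,interpolation=cv2.INTER_CUBIC))
E
```

```text
[-7.03807373  2.8533327  14.63024119] [ 0.58744519 -0.14650579  0.05374374]
[]
```

View pics/s2.png

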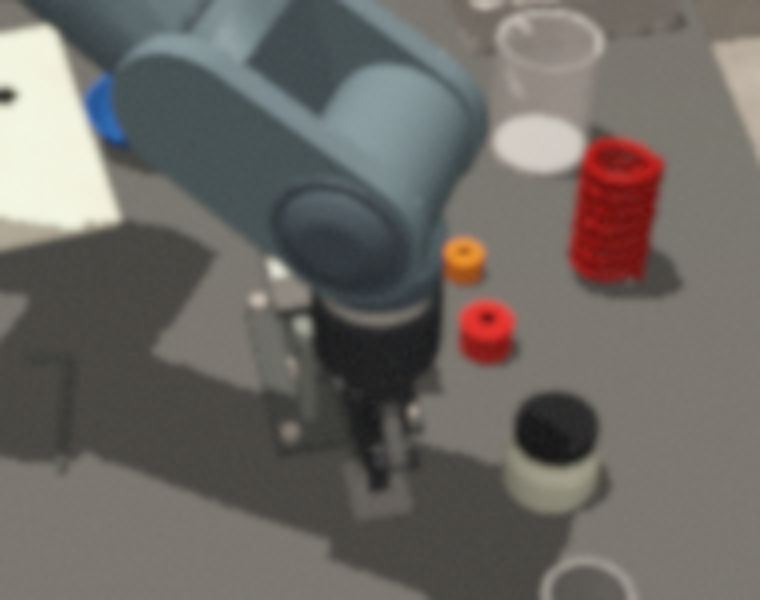

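The hold is firm: 14–15 N for about a second, with the shut fingers on the paddle at crop (380,490). The arm hides the nest. Now I let the lever up.

drive_tool(steps="0 0 -0.002 0;0 0.0002 -0.003 0;0 0.0008 -0.004 0;0 0.001 -0.004 0;0 0.001 -0.004 0")

```text
time_s: 7.93
tool_pos: [0.587, -0.1436, 0.0696]
tool_rot: [-0.066, 0.998, -0.001, 0.0]
contact_force: [-1.4, -2.5, 3.6]
width: -0.0
grip_force: 1.7
```

drive_tool(steps="0 0.0014 -0.004 0;0 0.0014 -0.004 0;0 0.0016 -0.004 0;0 0.0018 -0.004 0;0 0.002 -0.004 0")

```text
time_s: 8.35
tool_pos: [0.5856, -0.1346, 0.0895]
tool_rot: [-0.066, 0.998, -0.0, 0.0]
contact_force: [-0.0, -0.5, 2.5]
width: -0.001
grip_force: 1.3
```

drive_tool(steps="0 0.002 -0.004 0;0 0.002 -0.004 0;0 0.002 -0.006 0;0 0 -0.01 0;0 0 -0.03 0")

```text
time_s: 8.77
tool_pos: [0.5811, -0.127, 0.1388]
tool_rot: [-0.066, 0.998, 0.003, -0.005]
contact_force: [0.2, 1.2, -1.1]
width: 0.002
grip_force: 0.0
```

drive_tool(steps="0 0 -0.04 0;0 0 -0.04 0;0 0 -0.03 0;0 0.02 -0.01 0", jaw=0.75)

```text
time_s: 9.1
tool_pos: [0.5842, -0.1115, 0.2698]
tool_rot: [-0.064, 0.998, -0.002, 0.004]
contact_force: [0.5, -0.1, 1.0]
width: 0.563
grip_force: 0.0
```

```bash
python3 - <<'E'
from h import *
w=snap('wrist'); cv2.imwrite('pics/w3.png',w['color'])
print(w['st']['tool_pos'],w['st']['time_s'],w['st']['contact_force'])
print(ctool([.566,.019,.2]))
E
```

```text
[ 0.58418285 -0.11153476  0.26981594] 9.1 [ 0.47917285 -0.13242851  1.01103733]
[0.0015233  0.12740491 0.0693967 ]
```

View pics/w3.png

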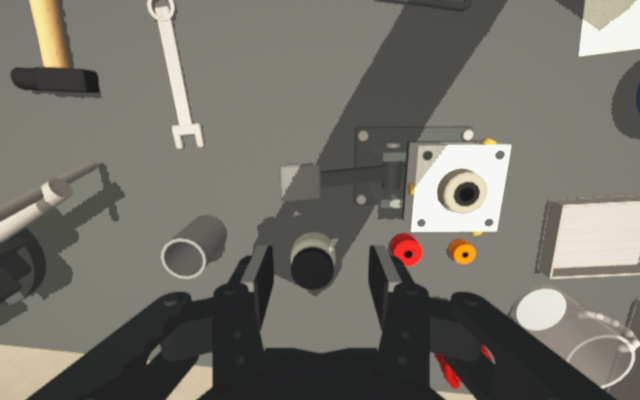

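Wrist view: the seal head now stands proud of the nest at (466,191), and the paddle is back up at (300,181).

drive_tool(steps="0 0.036 0 0;0 0.036 0 0;0 0.025 0 0;0 0 0 0;0 0 0 0", jaw=0.7)

```text
time_s: 9.57
tool_pos: [0.5686, -0.0116, 0.2623]
tool_rot: [-0.067, 0.998, 0.0, -0.001]
contact_force: [0.5, 0.2, 1.1]
width: 0.696
grip_force: 0.0
```

```bash
python3 - <<'E'
from h import *
w=snap('wrist'); cv2.imwrite('pics/w4.png',w['color'])
W=cloud(w).reshape(-1,3)
d=np.hypot(W[:,0]-.566,W[:,1]-.019)
m=(d<.03)&(W[:,2]>.138)&(W[:,2]<.16); P=W[m]; print(len(P),np.percentile(P[:,2],[10,50,90]),P.mean(0),P.min(0),P.max(0))
m=(d<.08)&(abs(W[:,2]-.13)<.004); P=W[m]; print(len(P),cv2.minAreaRect(P[:,:2].astype(np.float32)),P[:,2].mean())
print(w['st']['tool_pos'],w['st']['time_s'],w['st']['width'],ctool([.566,.019,.2]))
E
```

```text
1520 [0.14266649 0.14391479 0.14494975] [0.56674401 0.01816399 0.14380281] [ 0.54796152 -0.00096528  0.13800723] [0.58776609 0.03831839 0.1464634 ]
6375 ((0.5680392384529114, 0.016375567764043808), (0.09502028673887253, 0.08803077787160873), 7.673795223236084) 0.12932654995887638
[ 0.56857876 -0.01164188  0.26227576] 9.5667 0.6963066622050701 [-0.00139733  0.03171675  0.0623867 ]
```

View pics/w4.png

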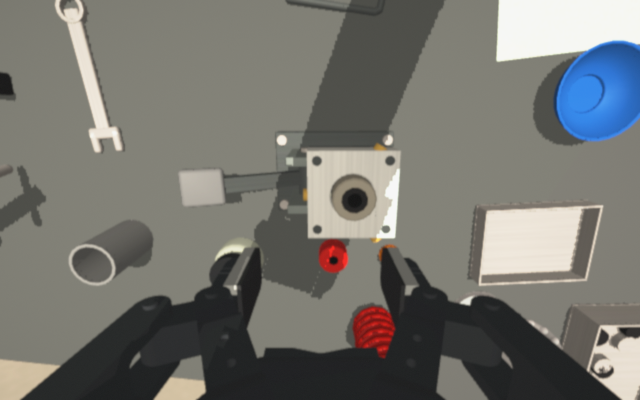

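The head stands at (354,198), with its top about 14 mm above the nest, as expected. The tray is fully visible with outer corners about (475,205), (603,205), (588,283), (470,285).

```bash
python3 - <<'E'
from h import *
w=load('wrist')
print('head',wray(w,354,199.5,.144), wray(w,353,198,.144))
T=[wray(w,*p,.028) for p in((475,205.5),(603,205.5),(587,284),(469.5,286))]
print('tray',np.mean(T,0),[np.linalg.norm(T[i]-T[i-1]) for i in range(4)])
e=T[1]-T[0]+T[2]-T[3]; print(np.degrees(np.arctan2(e[1],e[0])))
F=[wray(w,*p,.003) for p in((485,211),(594,211),(573,268),(483,276))];print('floor',np.mean(F,0),F)
e=np.round(ctool([.5665,.0188,.15]),4);print(e, R.from_quat(r.state()['tool_rot']).as_matrix().round(3))
E
```

```text
head [0.5670128  0.01840434 0.144     ] [0.56576961 0.01730216 0.144     ]
tray [0.63107583 0.2853892  0.028     ] [np.float64(0.1179670774326789), np.float64(0.16496328950387096), np.float64(0.11473374519259529), np.float64(0.16353817697617745)]
98.17689428455327
floor [0.63331859 0.30363189 0.003     ] [array([0.59676943, 0.2217315 , 0.003     ]), array([0.57677265, 0.37101697, 0.003     ]), array([0.66475513, 0.37430239, 0.003     ]), array([0.69497716, 0.24747669, 0.003     ])]
[-0.0019  0.0314  0.1124] [[-0.991 -0.132 -0.001]
 [-0.132  0.991 -0.   ]
 [ 0.001  0.    -1.   ]]
```

drive_tool(steps="-0.0018 0.0312 0.02 0;0 0 0.035 0;0 0 0.025 0;0 0 0.015 0;0 0 0 0")

```text
time_s: 10.03
tool_pos: [0.5642, 0.0176, 0.1631]
tool_rot: [-0.065, 0.998, 0.001, -0.004]
contact_force: [-0.6, 0.2, -0.6]
width: 0.701
grip_force: 0.0
```

drive_tool(steps="0 0 0 0;0 0 0 0")

```text
time_s: 10.2
tool_pos: [0.568, 0.0174, 0.1693]
tool_rot: [-0.065, 0.998, -0.0, 0.001]
contact_force: [0.7, 0.3, -0.2]
width: 0.704
grip_force: 0.0
```

```bash
python3 - <<'E'
from h import *
w=snap('wrist'); print(w['st']['tool_pos'],w['st']['time_s'],ctool([.5665,.0188,.1325]))
W=cloud(w).reshape(-1,3); d=np.hypot(W[:,0]-.566,W[:,1]-.019)
m=(d<.028)&(W[:,2]>.138)&(W[:,2]<.16); P=W[m]; print(len(P),np.percentile(P[:,2],[10,50,90]),P.mean(0),P.min(0),P.max(0))
c=cv2.minEnclosingCircle(P[P[:,2]>.141][:,:2].astype(np.float32)); print(c)
cv2.imwrite('pics/w5.png',w['color'])
E
```

```text
[0.56800273 0.01740417 0.16932835] 10.2 [0.00170104 0.00152273 0.03732046]
3299 [0.14265477 0.14383905 0.14486304] [0.56603299 0.01840664 0.14372839] [ 0.54787056 -0.00090216  0.13805666] [0.58746096 0.03831652 0.14624964]
((0.5676280856132507, 0.018675288185477257), 0.020075127482414246)
```

View pics/w5.png

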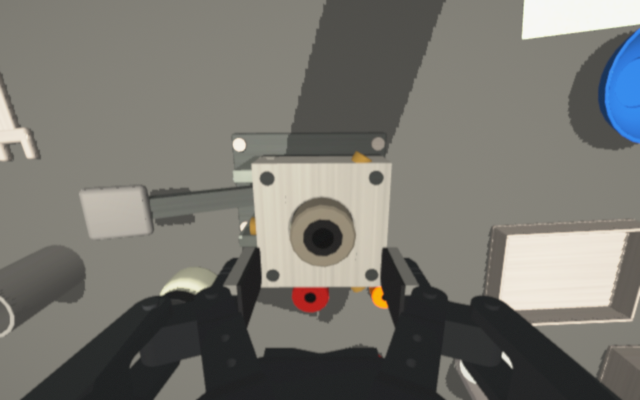

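The head is centred between the fingers at (322,238). Circle fit: centre (0.5676, 0.0187), radius 20.1 mm. I'll shift +1.3 mm in tool y and descend.

drive_tool(steps="0 0.0013 0.01 0;0 0 0.012 0;0 0 0.008 0;0 0 0.0045 0;0 0 0.001 0")

```text
time_s: 10.67
tool_pos: [0.5658, 0.0198, 0.1306]
tool_rot: [-0.066, 0.998, 0.0, -0.002]
contact_force: [0.2, -0.0, 0.8]
width: 0.701
grip_force: 0.0
```

drive_tool(steps="0 0 0 0;0 0 0 0")

```text
time_s: 10.83
tool_pos: [0.5671, 0.0196, 0.1326]
tool_rot: [-0.066, 0.998, -0.0, 0.0]
contact_force: [-0.2, -0.3, 0.4]
width: 0.698
grip_force: 0.0
```

drive_tool(steps="0 -0.0008 0 0;0 0 0 0;0 0 0 0", jaw=0.35, newtons=40)

```text
time_s: 11.08
tool_pos: [0.5673, 0.0187, 0.1327]
tool_rot: [-0.066, 0.998, -0.0, 0.001]
contact_force: [2.6, -1.8, -1.9]
width: 0.448
grip_force: 40.3
```

drive_tool(steps="0 0 0 0;0 0 0 0;0 0 0 0;0 0 0 0")

```text
time_s: 11.42
tool_pos: [0.5672, 0.0187, 0.1326]
tool_rot: [-0.066, 0.998, -0.0, 0.0]
contact_force: [1.3, -1.3, -1.2]
width: 0.442
grip_force: 40.3
```

drive_tool(steps="0 0 0 0;0 0 -0.002 0;0 0 -0.003 0;0 0 -0.003 0;0 0 -0.003 0", jaw=0.35, newtons=60)

```text
time_s: 11.83
tool_pos: [0.5662, 0.0186, 0.1422]
tool_rot: [-0.066, 0.998, -0.0, -0.001]
contact_force: [3.9, -2.9, -9.0]
width: 0.435
grip_force: 61.2
```

drive_tool(steps="0 0 -0.003 0;0 0 -0.003 0;0 0 -0.003 0;0 0 -0.003 0;0 0 -0.003 0")

```text
time_s: 12.25
tool_pos: [0.567, 0.0191, 0.1594]
tool_rot: [-0.066, 0.998, 0.0, 0.0]
contact_force: [0.1, 0.2, -0.9]
width: 0.439
grip_force: 62.0
```

drive_tool(steps="0 0 -0.008 0;0 0 -0.015 0;0 0 -0.02 0;0 0 0 0;0 0 0 0")

```text
time_s: 12.67
tool_pos: [0.5678, 0.0188, 0.203]
tool_rot: [-0.066, 0.998, -0.0, 0.002]
contact_force: [0.1, 0.1, -0.6]
width: 0.437
grip_force: 62.0
```

```bash
python3 - <<'E'
from h import *
w=snap('wrist'); s=snap('side'); print(w['st']['tool_pos'],w['st']['time_s'],w['st']['width'],w['st']['contact_force'])
print(ctool([.629,.287,.18]))
S=cloud(s).reshape(-1,3); d=np.hypot(S[:,0]-.567,S[:,1]-.019); m=(d<.023)&(S[:,2]>.135)&(S[:,2]<.2); print(m.sum(),np.percentile(S[m][:,2],[1,5,50,95]) if m.sum() else '')
cv2.imwrite('pics/w6.png',np.hstack([cv2.resize(w['color'],None,fx=.625,fy=.625),cv2.resize(s['color'][90:215,250:400],None,fx=2.66,fy=2)[:250]]))
E
```

```text
[0.5678175  0.01880348 0.2030163 ] 12.6667 0.43665931199452274 [ 0.13143118  0.08026234 -0.58923635]
[-0.09722554  0.25746488  0.02055572]
72 [0.18209874 0.18341646 0.19162285 0.19928855]
```

View pics/w6.png

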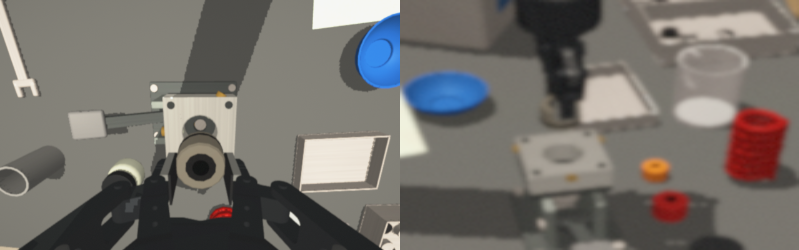

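The head is out and gripped, bore at (200,168) left panel. The nest is empty with the rod down. The head's underside is about 18.6 mm below the TCP. Next, to the tray.

drive_tool(steps="-0.005 0.015 0 0;-0.01 0.026 0 0;-0.012 0.032 0 0;-0.013 0.034 0 0;-0.013 0.034 0 0")

```text
time_s: 13.18
tool_pos: [0.6003, 0.1668, 0.1997]
tool_rot: [-0.065, 0.998, -0.0, -0.001]
contact_force: [1.6, -0.6, -1.3]
width: 0.436
grip_force: 62.0
```

drive_tool(steps="-0.013 0.034 0 0;-0.013 0.034 0 0;-0.01 0.026 0 0;-0.006 0.015 0 0;-0.0022 0.0075 0 0")

```text
time_s: 13.6
tool_pos: [0.6288, 0.289, 0.1993]
tool_rot: [-0.067, 0.998, -0.0, -0.001]
contact_force: [0.4, -0.0, -2.0]
width: 0.433
grip_force: 62.0
```

drive_tool(steps="0 0 0.01 0;0 0 0.02 0;0 0 0.025 0;0 0 0.02 0;0 0 0.01 0")

```text
time_s: 14.02
tool_pos: [0.627, 0.2846, 0.1114]
tool_rot: [-0.065, 0.998, -0.001, -0.004]
contact_force: [-0.5, 0.1, -1.6]
width: 0.437
grip_force: 62.0
```

drive_tool(steps="0 0 0 0;0 0 0 0")

```text
time_s: 14.18
tool_pos: [0.6293, 0.2859, 0.1159]
tool_rot: [-0.065, 0.998, -0.0, -0.001]
contact_force: [-0.5, -0.4, 0.4]
width: 0.43
grip_force: 62.0
```

```bash
python3 - <<'E'
from h import *
w=snap('wrist'); s=snap('top'); print(w['st']['tool_pos'],w['st']['time_s'],w['st']['width'],w['st']['contact_force'])
print(ctool([.629,.287,.026]))
cv2.imwrite('pics/w7.png',w['color'])
E
```

```text
[0.62929563 0.28592246 0.11587194] 14.1833 0.43008695245583994 [-0.53555155 -0.36334206  0.39815948]
[0.00184276 0.00051338 0.09220607]
```

View pics/w7.png

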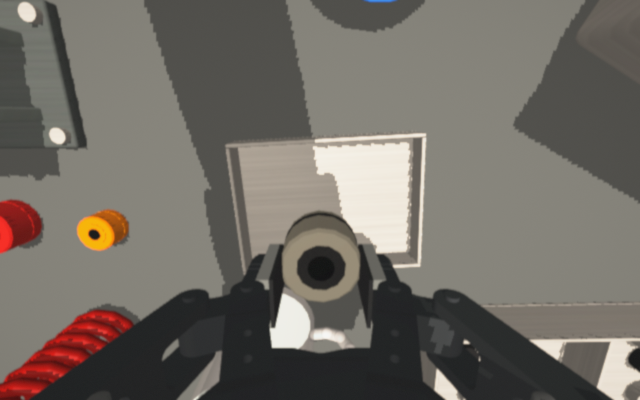

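Head held above the tray at (320,262). Tray outer corners visible at (227,145), (425,134), (420,266).

```bash
python3 - <<'E'
from h import *
w=load('wrist'); T=[wray(w,*p,.028) for p in((227,145),(425,134),(420,266))]
c=(T[0]+T[2])/2; print(T,c,np.linalg.norm(T[0]-T[1]),np.linalg.norm(T[2]-T[1])); print(ctool([c[0],c[1],.03]))
e=T[1]-T[0];print(np.degrees(np.arctan2(e[1],e[0])))
E
```

```text
[array([0.5904274 , 0.21106175, 0.028     ]), array([0.56355695, 0.3550903 , 0.028     ]), array([0.66966175, 0.37530721, 0.028     ])] [0.63004458 0.29318448 0.028     ] 0.14651362756128583 0.10801366772734748
[-1.11817544e-05  6.50968933e-03  8.82128108e-02]
100.56780668729623
```

drive_tool(steps="0 0.003 0.012 -3;0 0.003 0.022 0;0 0 0.022 0;0 0 0.016 0;0 0 0.010 0")

```text
time_s: 14.7
tool_pos: [0.6283, 0.2926, 0.0334]
tool_rot: [-0.092, 0.996, -0.0, -0.0]
contact_force: [-1.5, -0.1, -2.0]
width: 0.437
grip_force: 62.0
```

drive_tool(steps="0 0 0.003 0;0 0 0 0;0 0 0 0;0 0 0 0")

```text
time_s: 15.03
tool_pos: [0.6298, 0.2931, 0.0332]
tool_rot: [-0.092, 0.996, 0.0, 0.001]
contact_force: [-0.1, 0.4, -1.6]
width: 0.435
grip_force: 62.0
```

drive_tool(steps="0 0 0.003 0;0 0 0.003 0;0 0 0.002 0;0 0 0 0;0 0 0 0")

```text
time_s: 15.45
tool_pos: [0.6284, 0.2927, 0.0232]
tool_rot: [-0.092, 0.996, -0.0, -0.0]
contact_force: [-0.3, 0.8, -1.5]
width: 0.435
grip_force: 62.0
```

drive_tool(steps="0 0 0.0007 0;0 0 0.0007 0;0 0 0.0004 0;0 0 0 0")

```text
time_s: 15.78
tool_pos: [0.6289, 0.2929, 0.0223]
tool_rot: [-0.092, 0.996, -0.0, 0.0]
contact_force: [-1.2, -0.9, 3.7]
width: 0.436
grip_force: 62.5
```

drive_tool(steps="0 0 0 0;0 0 0 0")

```text
time_s: 15.95
tool_pos: [0.6289, 0.2928, 0.0223]
tool_rot: [-0.092, 0.996, 0.0, 0.0]
contact_force: [-2.6, -1.3, 4.8]
width: 0.434
grip_force: 62.6
```

```bash
python3 - <<'E'
from h import *
w=snap('wrist'); print(w['st']['tool_pos'],w['st']['contact_force'])
W=cloud(w).reshape(-1,3); d=np.hypot(W[:,0]-.629,W[:,1]-.293); m=(d<.028)&(W[:,2]>.025)&(W[:,2]<.05);P=W[m]; print(m.sum(),np.percentile(P[:,2],[5,50,95]))
E
```

```text
[0.6288743  0.29283375 0.0223159 ] [-2.63267789 -1.34461455  4.78232912]
6175 [0.02958147 0.03265404 0.04574805]
```

Head top reads 33 mm (3 mm floor plus 30 mm height) and there is a small upward force, so it is seated. I'll release it.

drive_tool(steps="0 0 0 0;0 0 0 0;0 0 0 0;0 0 0 0", jaw=0.7, newtons=20)

```text
time_s: 16.33
tool_pos: [0.6285, 0.2928, 0.0213]
tool_rot: [-0.092, 0.996, -0.0, -0.0]
contact_force: [0.0, -0.0, -0.2]
width: 0.699
grip_force: 0.0
```

drive_tool(steps="0 0 -0.005 0;0 0 -0.01 0;0 0 -0.02 0;0 0 -0.03 0;0 0 -0.035 0")

```text
time_s: 16.75
tool_pos: [0.6274, 0.2924, 0.1216]
tool_rot: [-0.092, 0.996, -0.0, -0.002]
contact_force: [0.8, 0.6, -0.4]
width: 0.699
grip_force: 0.0
```

drive_tool(steps="0 0 -0.035 0;0 0 -0.03 0;0 0 -0.02 0;0 0 0 0;0 0 0 0")

```text
time_s: 17.17
tool_pos: [0.6295, 0.2931, 0.2093]
tool_rot: [-0.092, 0.996, 0.0, 0.002]
contact_force: [0.4, -0.1, -0.6]
width: 0.701
grip_force: 0.0
```

```bash
python3 - <<'E'
from h import *
w=snap('wrist'); print(w['st']['tool_pos'],w['st']['contact_force'],w['st']['time_s'],w['st']['width'])
W=cloud(w).reshape(-1,3); d=np.hypot(W[:,0]-.629,W[:,1]-.293); m=(d<.04)&(W[:,2]>.028)&(W[:,2]<.06);P=W[m]; print(m.sum(),np.percentile(P[:,2],[5,50,95]),cv2.minEnclosingCircle(P[:,:2].astype(np.float32)))
cv2.imwrite('pics/w8.png',w['color'])
E
```

```text
[0.62953371 0.29305183 0.20930039] [ 0.35330309 -0.11701757 -0.63681701] 17.1667 0.701139334769958
1055 [0.03101134 0.03250735 0.03383395] ((0.6295740008354187, 0.29325246810913086), 0.02010873705148697)
```

View pics/w8.png

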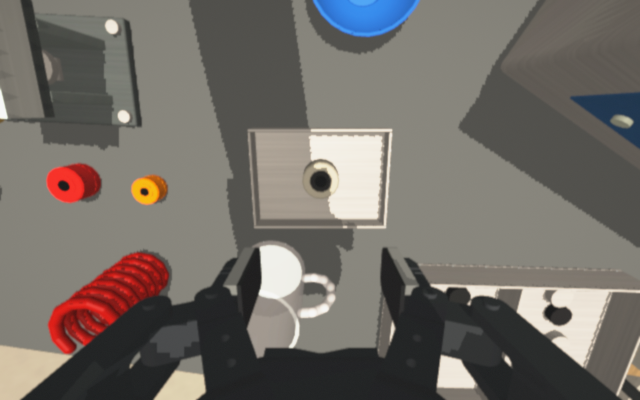

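The seal head stands upright at (320,179), in the middle of the steel tray. Its top is level at 32.5 mm, the gripper is clear, and the bystanders are untouched.

```bash
python3 -c "
from bench import order; print(order.sign_off())"
```

```text
the job is handed in; nothing more can be done
None
```

The job is handed in: I pressed the lever to its stop, held it there at 14–15 N for about a second and let it back up, then lifted the seal head out and stood it upright in the middle of the steel tray, touching nothing else, in about 17 s of robot time.

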